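# Unclip the flat battery pack from the readout unit

### The arm

A 6-joint arm with a two-finger parallel gripper is mounted at the origin on the work surface. World frame = base frame: x ahead of the robot, y to its left, z up, the work surface at z = 0. Lengths are in m, angles in rad, forces in N, time in s.
With the tool pointing down it reaches from about 0.4 to 0.825 m from the base axis. Payload 7 kg.
Tool frame: the origin (TCP) lies between the finger pads; the fingertips stand 8 mm ahead of it and the grasp point (between the pads) lies 11 mm behind it (arm.finger_overhang is the distance from the TCP to the fingertips, in m); z points along the fingers, y is the line along which they close (so a half turn about z gives the same grasp; the last joint's range is limited). The gripper opens to 88 mm and grips with 3 to 60 N. Pads are 19 mm wide; open, the fingers measure 130 mm over their backs; the gripper's body (78 mm by 193 mm) begins 47 mm behind the grasp point.
Start: joints at [-0.953, 0.359, 0.012, 0, -1.224, -0.288], TCP at [0.219, -0.639, 0.235] pointing down, gripper open.
Joint ranges: [-3.07, 3.07], [-1.43, 2.12], [-1.02, 1.25], [-3.03, 1.67], [-3.05, -0], [-3.03, 3.03]. Speed limits (rad/s): [2.39, 2.39, 3.01, 3.14, 3.14, 3.14].

### API

Orientations are given as [roll, pitch, yaw] about the fixed x, y, z axes, in that order (R = Rz(yaw) Ry(pitch) Rx(roll)).
In Python, from station import arm gives the robot as it stands.
- The arm moves only by the tool move_arm, never from a script. Its argument "rows" is text: rows parted by semicolons, each of 7 numbers parted by spaces: the turn, a rotation vector about the tool's x, y, z in degrees, then the shift along the tool's x, y, z in m, then the finger opening in m, from 0 to 0.0876. A call has 1 to 8 rows; each row shifts and turns the commanded pose from where the row before left it, along the tool's axes as they then stand; what a row does not reach is not made up. A row lasts 1/8 s, in which the tool goes at most 62.5 mm and 10.7 degrees, less where a joint would pass 70% of its speed; a pose out of reach is approached as far as the arm can. A call is refused whole if a number of a shift passes 0.0625 or a number of a turn 10.7, either way. A call with a gripper value outside its range is refused whole. The fingers move at their own pace and stop on an object; "squeeze" is the grip in N (left out, the last holds). Time passes only in rows, so rows that do not move let the fingers close. It gives the time, the measured TCP pose, the force, the opening and the grip force at its end, in the units of the state.
- arm.get_state(): the state, without advancing time (a new reading comes with each control period).
- arm.grab_frame(name): name is "scene" or "top"; returns (picture, depth): 480x640x3 uint8, blue, green, red; 480x640 float32, m along the optical axis (not along the pixel's ray), 0 where there is no reading.
- arm.camera_model(name): a dict with "mtx" (3x3 intrinsics, pixels), "camera_from_world" (4x4, takes a point from world to camera coordinates). Camera axes: x right, y down, z forward; pixel columns grow to the right and rows downward; lengths in m; the calibration is good to about 2 mm. A picture is of the moment at which its call begins. camera_model takes no time and is no camera call.
- arm.job_done(): hands the job in; it is judged then, once.
The state is a dict: "t": time; "q": joint angles; "qd": joint speeds; "joint_efforts": joint torques, N m; "eef_pos": TCP position; "ee_rot": TCP orientation; "force": force on the tool from outside, world axes, zero at the start; "moment": the same for the moment, N m; "width": finger opening in m; "gripper_force": force on a finger pad.
Only numpy, scipy, OpenCV 4.12 (cv2) and the standard library are available. Lean on these libraries where they do the work, as an engineer would, in place of code of your own. Each camera call takes 0.05 s, during which the arm holds its last target. There are 200 camera calls.

### The job

The battery in the readout unit (the grey box with the sloping screen) is flat. Pinch the two buttons on the sides of that battery pack together to unlatch it, lift it straight out, and set it down, without dropping it, so that it stands upright in the empty metal tray. Leave the readout standing where it is and leave the charger's battery pack alone.

Things in the scene. Friction and masses are not known exactly. Their poses are not given: they have to be found in the camera images.
- pack_buttons (a point): Battery pack in the readout's pocket: upright black block 56 (x) by 36 (y) by 85 (z) mm, 0.3 kg, a grey ribbed button on each y side. Point: midway between the buttons at their mid height, 58 mm above the underside, 27 mm below the top, 33 mm above the readout's flat top; z up. Buttons 26 mm wide, 24 high, 52 mm across when out, 38 when both pressed in. The pack's foot is 25 mm deep in the pocket.
- pack_left (a joint): Travel of the button on the pack's +y side: 0 = out, 0.007 m = fully in; spring 1.6 N at first, 4.4 N fully in. Each button carries a latch tooth under a lip of the pocket: the pack lifts straight up only while both are pressed 5 mm or more. A squeeze of 15 to 40 N across y presses both and holds the pack; they spring out on release.
- pack_right (a joint): the same for the button on the -y side
- readout: Readout unit: grey box 190 (x) by 110 (y) by 40 (z) mm, 0.9 kg, loose on the bench (slides a little if the pinch is off-centre). Origin at the centre of its underside, z up. On its +x half a black sloping screen, up to 76 mm above the bench; the pack's pocket is centred 45 mm to the -x side, the pack's axes parallel to the readout's.
- tray: The empty shallow aluminium tray, 160 (x) by 120 (y) mm outside, 12 mm high, walls and floor 3 mm thick, fixed to the bench. Origin at the centre of its underside, z up. (An equal tray with two concrete cubes in it stands on the other side.)
- spare_buttons (a point): The same kind of battery pack in the charger (a flat grey box without a screen, 150 by 110 by 40 mm): to be left alone. Point and axes as for the first pack.
There are look-alikes about, which are no part of the job. What is shaped like the readout but blue or green is not meant. Leave any orange or red look-alike of the part that bears pack_buttons alone.

How it is judged:
By the outcome, as a careful person would: the job done as asked, in the order asked, and still so for the second after the job is handed in, with the robot touching nothing.
It also fails if it takes over 42 s, if anything falls off the work surface, if the arm or the gripper's body presses on something with over 40 N, if the wrist force passes 120 N, or if a joint passes its speed limit or range.

## Working session

There is one attempt and no reset: what is moved stays moved. The work goes in short steps, Python scripts to look and compute and a tool call to move; the robot and the scene stay as the last step left them, time stands still between calls to the robot, and variables do not carry over. Pictures are saved under pics/ and viewed, at most 10 in all, crops included, and the job is handed in when it is done.

Besides the shell and the picture viewer there is one more tool, called after "Request:" as name(argument=value, ...) on one line, values as JSON. move_arm: Moves the arm, as the interface text tells. Its arguments: {"type":"object","properties":{"rows":{"type":"string"},"squeeze":{"type":"number"}},"required":["rows"]}

```bash
mkdir -p pics
python3 - <<'E'
from station import arm
import cv2,numpy as np
for n in("scene","top"):
    p,d=arm.grab_frame(n); cv2.imwrite(f"pics/{n}0.png",p); np.save(f"pics/{n}0.npy",d)
    m=arm.camera_model(n); print(np.round(m["mtx"],1).tolist(),np.round(m["camera_from_world"],3).tolist())
s=arm.get_state(); print(s["t"],s["eef_pos"],s["ee_rot"],s["width"])
E
```

```text
[[608.8, 0.0, 319.2], [0.0, 608.8, 239.8], [0.0, 0.0, 1.0]] [[-0.406, 0.914, 0.021, 0.096], [0.6, 0.283, -0.748, -0.268], [-0.689, -0.291, -0.663, 1.779], [0.0, 0.0, 0.0, 1.0]]
[[618.0, 0.0, 319.8], [0.0, 618.0, 237.9], [0.0, 0.0, 1.0]] [[0.024, -1.0, -0.006, 0.118], [-0.987, -0.023, -0.162, 0.486], [0.161, 0.01, -0.987, 1.612], [0.0, 0.0, 0.0, 1.0]]
0.1 [ 0.21843073 -0.6382262   0.2337289 ] [ 3.14010171e+00 -1.50348365e-04 -2.81190777e+00] 0.08761328234985179
```

View pics/scene0.png

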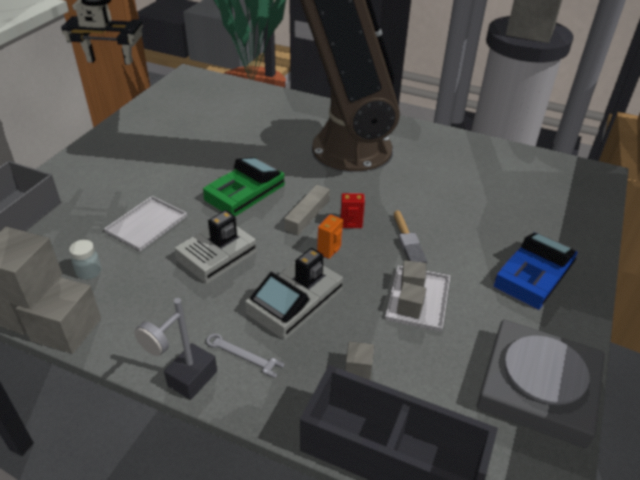

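View pics/top0.png

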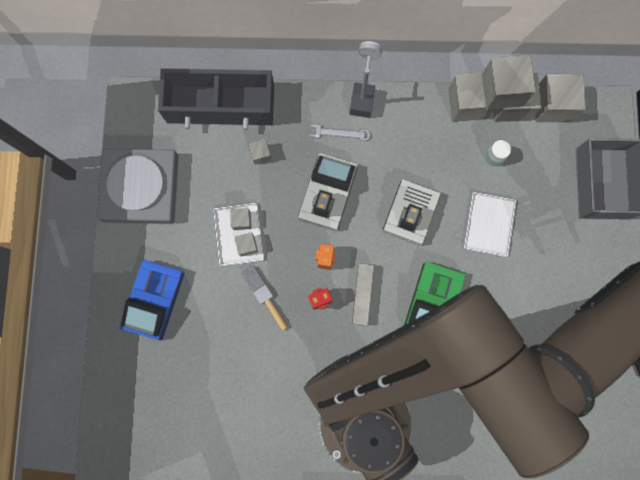

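Scene and top view: the grey box with a screen is at top (330,190), with its black pack at (323,203). The grey box at (412,211) has slots and no screen, so it is the charger. Blue (152,300), green (435,295), orange (325,255) and red (320,298) are look-alikes. The empty tray is at (491,224), and the other tray at (238,233) holds cubes. I'll enlarge the readout and the tray to confirm.

Run:
```python
import cv2
p=cv2.imread("pics/top0.png")
a=cv2.resize(p[140:240,285:445],None,fx=5,fy=5,interpolation=cv2.INTER_CUBIC); cv2.imwrite("pics/c1.png",a)
a=cv2.resize(p[180:270,450:530],None,fx=6,fy=6,interpolation=cv2.INTER_CUBIC); cv2.imwrite("pics/c2.png",a)
```

```text
(no output)
```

View pics/c1.png

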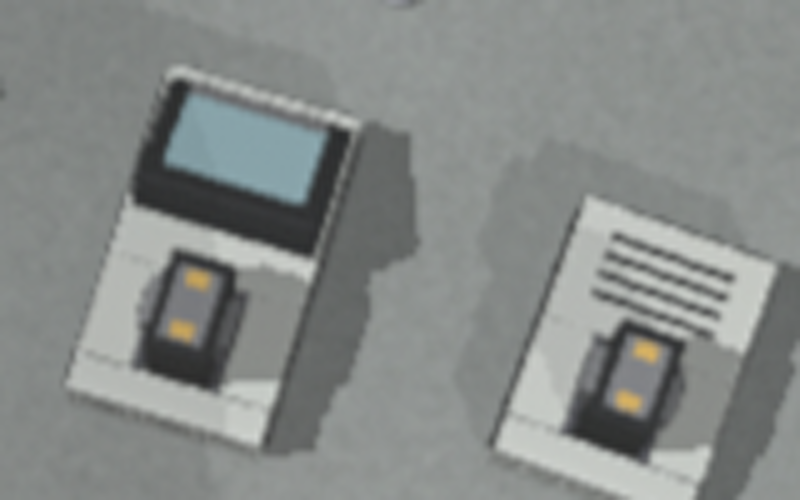

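View pics/c2.png

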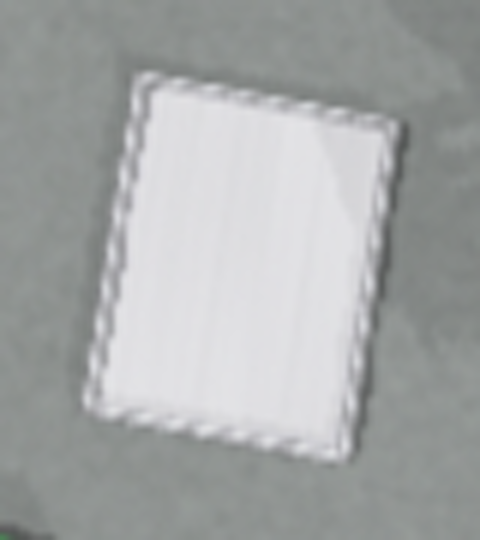

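The crop confirms it: the left unit has the screen, so it is the readout, and its pack's contacts are at crop (197,279) and (181,330). The right unit has slots and no screen, so it is the charger. The tray crop has corners at (145,75), (398,122), (345,460) and (90,408). Next I'll measure these positions with the calibration and depth.

```bash
cat > h.py <<'E'
import numpy as np,cv2
from station import arm
def cloud(n,d):
    m=arm.camera_model(n);K=m["mtx"];T=np.linalg.inv(m["camera_from_world"])
    v,u=np.indices(d.shape);P=np.stack([(u-K[0,2])/K[0,0]*d,(v-K[1,2])/K[1,1]*d,d],-1)
    return P@T[:3,:3].T+T[:3,3]
def ray(n,uv,z):
    m=arm.camera_model(n);K=m["mtx"];T=np.linalg.inv(m["camera_from_world"])
    r=T[:3,:3]@np.linalg.solve(K,[*uv,1]);o=T[:3,3];return o+r*(z-o[2])/r[2]
def rect(p):
    (c,s,a)=cv2.minAreaRect((p*1000).astype(np.float32));return np.round(c,1),np.round(s,1),round(a,2)
E
python3 - <<'E'
from h import *
f=lambda x,y:((x+.5)/5+285-.5,(y+.5)/5+140-.5)
g=lambda x,y:((x+.5)/6+450-.5,(y+.5)/6+180-.5)
a,b=ray("top",f(197,279),.1),ray("top",f(181,330),.1);print("pack",(a+b)/2,np.degrees(np.arctan2(*(a-b)[1::-1])))
t=[ray("top",g(*q),.012) for q in((145,75),(398,122),(345,460),(90,408))]
print("tray",np.mean(t,0),[np.round(x[:2],3) for x in t]);e=t[0]-t[3];e2=t[1]-t[2];print([np.degrees(np.arctan2(x[1],x[0])) for x in(e,e2,)],np.linalg.norm(e),np.linalg.norm(t[0]-t[1]))
for n in("top","scene"):
    C=cloud(n,np.load(f"pics/{n}0.npy")).reshape(-1,3)
    near=np.hypot(*(C[:,:2]-a[:2]).T)<.17
    near&=C[:,1]>-.0
    q=C[near]
    if n=="top":
        Y=np.indices((480,640)).reshape(2,-1);roi=(Y[0]>145)&(Y[0]<235)&(Y[1]>295)&(Y[1]<362)
        q=C[roi]
    k=q[(q[:,2]>.033)&(q[:,2]<.046)];print(n,"box top",len(k),np.median(k[:,2]),rect(k[:,:2]))
    r=np.hypot(*(q[:,:2]-(a+b)[:2]/2).T)<.045
    k=q[r&(q[:,2]>.09)];print("pack top",len(k),np.median(k[:,2]),k[:,:2].mean(0),rect(k[:,:2]))
    k=q[(q[:,2]>.02)];print("all",rect(k[:,:2]))
E
```

```text
pack [0.57212262 0.12429754 0.1       ] -15.711096138126845
tray [ 0.53755041 -0.33407267  0.012     ] [array([ 0.625, -0.29 ]), array([ 0.606, -0.405]), array([ 0.449, -0.377]), array([ 0.47 , -0.263])]
[np.float64(-9.994088108507281), np.float64(-10.165249998572214)] 0.15723796851418398 0.1166710298774973
top box top 1219 0.039431923500201194 (array([615.8, 111.7]), array([112.1, 191.4]), 73.86)
pack top 301 0.0998455815859729 [0.57142455 0.12471883] (array([572.5, 124.3]), array([45.6, 56.8]), 74.53)
all (array([471.6, 137. ]), array([132.6, 495.3]), 80.41)
scene box top 1514 0.040043301757940686 (array([572.5, 123.2]), array([116.2, 284. ]), 75.44)
pack top 386 0.09924712647910267 [0.57619063 0.12564926] (array([572.7, 124.8]), array([38.5, 59.3]), 72.57)
all (array([568.1, 124.2]), array([121.1, 297.9]), 76.23)
```

Pack at (0.5725, 0.1243), readout yaw −16°. Two independent measurements agree: the box centre offset and the pack top. I'll turn the tool to yaw 164° first, then travel.

Request:
move_arm(rows="0 0 8.72 0 0 0 0.0876;0 0 8.72 0 0 0 0.0876;0 0 8.72 0 0 0 0.0876;0 0 8.72 0 0 0 0.0876;0 0 0 -0.007 0.045 0 0.0876;0 0 0 -0.007 0.045 0 0.0876;0 0 0 -0.007 0.045 0 0.0876;0 0 0 -0.007 0.045 0 0.0876")

```text
t: 1.1
eef_pos: [0.2953, -0.4718, 0.2342]
ee_rot: [3.141, -0.0, 2.862]
force: [1.0, 0.1, 0.2]
width: 0.0876
gripper_force: 0.0
```

Request:
move_arm(rows="0 0 0 -0.007 0.045 0 0.0876;0 0 0 -0.007 0.045 0 0.0876;0 0 0 -0.007 0.045 0 0.0876;0 0 0 -0.007 0.045 0 0.0876;0 0 0 -0.007 0.045 0 0.0876;0 0 0 -0.007 0.045 0 0.0876;0 0 0 -0.007 0.045 0 0.0876;0 0 0 -0.007 0.045 0 0.0876")

```text
t: 2.1
eef_pos: [0.4482, -0.1411, 0.2345]
ee_rot: [3.142, -0.0, 2.863]
force: [1.2, -0.2, 0.3]
width: 0.0874
gripper_force: 0.0
```

Request:
move_arm(rows="0 0 0 -0.007 0.045 0 0.0876;0 0 0 -0.007 0.045 0 0.0876;0 0 0 -0.007 0.045 0 0.0876;0 0 0 -0.007 0.045 0 0.0876;0 0 0 -0.007 0.045 0 0.0876;0 0 0 -0.007 0.045 0 0.0876;0 0 0 0 0 0 0.0876;0 0 0 0 0 0 0.0876")

```text
t: 3.1
eef_pos: [0.5623, 0.1052, 0.234]
ee_rot: [-3.141, -0.001, 2.863]
force: [0.2, 0.2, 1.3]
width: 0.0877
gripper_force: 0.0
```

```bash
cat >> h.py <<'E'
def delta(goal,yawdeg):
    s=arm.get_state();p=np.array(s["eef_pos"]);y=s["ee_rot"][2]
    d=np.array(goal)-p;c,si=np.cos(y),np.sin(y)
    print("t",round(s["t"],2),"pos",np.round(p,4),"rot",np.round(np.degrees(s["ee_rot"]),2),"w",round(s["width"],4),"f",np.round(s["force"],1),"g",round(s["gripper_force"],1),"q",np.round(s["q"],2))
    print("shift tool xyz",np.round([c*d[0]+si*d[1],si*d[0]-c*d[1],-d[2]],4),"turn z",round(-((yawdeg-np.degrees(y)+180)%360-180),2))
E
python3 -c "
from h import *
delta([.5725,.1243,.062],164)"
```

```text
t 3.1 pos [0.5623 0.1052 0.234 ] rot [-1.7995e+02 -6.0000e-02  1.6404e+02] w 0.0877 f [0.2 0.2 1.3] g 0.0 q [ 0.53  0.19 -0.22 -0.   -1.16 -2.38]
shift tool xyz [-0.0046  0.0211  0.172 ] turn z 0.04
```

Request:
move_arm(rows="0 0 0 -0.0046 0.0211 0.04 0.0876;0 0 0 0 0 0.04 0.0876;0 0 0 0 0 0.03 0.0876;0 0 0 0 0 0.02 0.0876;0 0 0 0 0 0 0.0876;0 0 0 0 0 0 0.0876")

```text
t: 3.85
eef_pos: [0.5734, 0.124, 0.1057]
ee_rot: [3.141, 0.001, 2.862]
force: [-0.0, 0.3, 1.0]
width: 0.0877
gripper_force: 0.0
```

```bash
python3 -c "
from h import *
delta([.5725,.1243,.062],164)
for n,(r,c) in dict(scene=(230,230),top=(140,270)).items():
    p,d=arm.grab_frame(n);cv2.imwrite(f'pics/{n}1.png',cv2.resize(p[r:r+100,c:c+130],None,fx=5,fy=5,interpolation=2))"
```

```text
t 3.85 pos [0.5734 0.124  0.1057] rot [1.7996e+02 6.0000e-02 1.6399e+02] w 0.0877 f [-0.   0.3  1. ] g 0.0 q [ 0.55  0.33 -0.35  0.   -0.89 -2.4 ]
shift tool xyz [0.001  0.0001 0.0437] turn z -0.01
```

View pics/scene1.png

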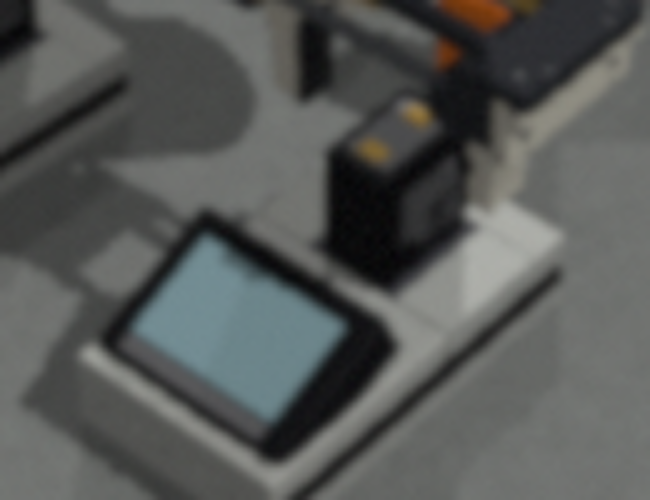

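The fingers straddle the pack: left one at crop (300,60), right one at (490,150), with the pack top at (395,135). Next I go down and pinch.

Request:
move_arm(rows="0 0 0 0.0005 0 0.02 0.0876;0 0 0 0 0 0.0155 0.0876;0 0 0 0 0 0.008 0.0876;0 0 0 0 0 0 0.0876;0 0 0 0 0 0 0.066;0 0 0 0 0 0 0.06;0 0 0 0 0 0 0.056;0 0 0 0 0 0 0.056", squeeze=28)

```text
t: 4.95
eef_pos: [0.5726, 0.1246, 0.0613]
ee_rot: [3.141, 0.0, 2.863]
force: [-0.8, 0.3, 0.9]
width: 0.0574
gripper_force: 0.0
```

Request:
move_arm(rows="0 0 0 0 0 0 0.05;0 0 0 0 0 0 0.045;0 0 0 0 0 0 0.04;0 0 0 0 0 0 0.03;0 0 0 0 0 0 0.03;0 0 0 0 0 0 0.03", squeeze=28)

```text
t: 5.7
eef_pos: [0.5724, 0.1239, 0.0614]
ee_rot: [-3.141, -0.0, 2.863]
force: [-1.5, -2.9, 6.1]
width: 0.0359
gripper_force: 28.0
```

```bash
python3 -c "
from h import *
delta([.5725,.1243,.062],164)"
```

```text
t 5.7 pos [0.5724 0.1239 0.0614] rot [-179.95   -0.    164.02] w 0.0359 f [-1.5 -2.9  6.1] g 28.0 q [ 0.55  0.38 -0.4   0.   -0.79 -2.4 ]
shift tool xyz [-0.      0.0004 -0.0006] turn z 0.02
```

Request:
move_arm(rows="0 0 0 0 0 -0.003 0.03;0 0 0 0 0 -0.005 0.03;0 0 0 0 0 -0.007 0.03;0 0 0 0 0 -0.01 0.03;0 0 0 0 0 -0.01 0.03")

```text
t: 6.32
eef_pos: [0.5729, 0.1248, 0.0971]
ee_rot: [3.141, 0.001, 2.863]
force: [0.9, 0.4, -2.7]
width: 0.0359
gripper_force: 28.0
```

```bash
python3 -c "
from h import *
delta([.5725,.1243,.22],164)
p,d=arm.grab_frame('scene');cv2.imwrite('pics/s2.png',cv2.resize(p[200:340,220:380],None,fx=4,fy=4,interpolation=2))"
```

```text
t 6.33 pos [0.5729 0.1248 0.0971] rot [1.7995e+02 4.0000e-02 1.6402e+02] w 0.0359 f [ 0.9  0.4 -2.7] g 28.0 q [ 0.55  0.34 -0.36 -0.   -0.87 -2.4 ]
shift tool xyz [ 0.0002 -0.0006 -0.1229] turn z 0.02
```

View pics/s2.png

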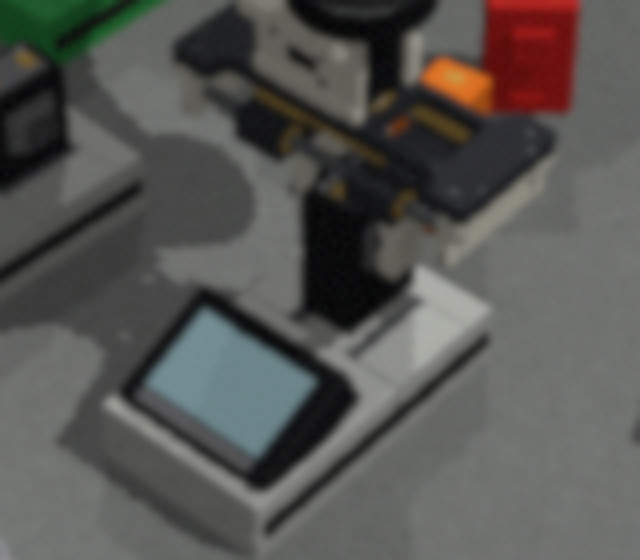

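The pack is clear of the pocket, at crop (350,260), and the readout has not moved. I'll raise it and carry it to the tray.

Request:
move_arm(rows="0 0 0 0 0 -0.02 0.03;0 0 0 0 0 -0.03 0.03;0 0 0 0 0 -0.03 0.03;0 0 0 0 0 -0.02 0.03;0 0 0 -0.004 -0.018 -0.01 0.03;0 0 0 -0.006 -0.03 0 0.03;0 0 0 -0.0077 -0.0376 0 0.03;0 0 0 -0.0077 -0.0376 0 0.03")

```text
t: 7.38
eef_pos: [0.5623, -0.0026, 0.2059]
ee_rot: [3.142, -0.0, 2.863]
force: [0.5, -0.4, -3.2]
width: 0.0358
gripper_force: 28.0
```

Request:
move_arm(rows="0 0 0 -0.0077 -0.0376 0 0.03;0 0 0 -0.0077 -0.0376 0 0.03;0 0 0 -0.0077 -0.0376 0 0.03;0 0 0 -0.0077 -0.0376 0 0.03;0 0 0 -0.0077 -0.0376 0 0.03;0 0 0 -0.0077 -0.0376 0 0.03;0 0 0 -0.007 -0.03 0 0.03;0 0 0 -0.004 -0.018 0 0.03")

```text
t: 8.38
eef_pos: [0.5416, -0.2815, 0.2057]
ee_rot: [3.142, -0.001, 2.861]
force: [0.9, -0.7, -3.5]
width: 0.0359
gripper_force: 28.0
```

```bash
python3 -c "
from h import *
delta([.5376,-.3341,.12],170)"
```

```text
t 8.38 pos [ 0.5416 -0.2815  0.2057] rot [ 1.8000e+02 -4.0000e-02  1.6392e+02] w 0.0359 f [ 0.9 -0.7 -3.5] g 28.0 q [-0.16  0.27 -0.18 -0.   -1.12 -1.69]
shift tool xyz [-0.0107 -0.0517  0.0857] turn z -6.08
```

Request:
move_arm(rows="0 0 0 -0.006 -0.03 0 0.03;0 0 -3 -0.0047 -0.0217 0 0.03;0 0 -3 0 0 0.02 0.03;0 0 0 0 0 0.035 0.03;0 0 0 0 0 0.04 0.03;0 0 0 0 0 0.025 0.03;0 0 0 0 0 0.015 0.03;0 0 0 0 0 0 0.03")

```text
t: 9.38
eef_pos: [0.5381, -0.3322, 0.0702]
ee_rot: [3.141, -0.002, 2.967]
force: [0.2, 0.1, -2.7]
width: 0.0361
gripper_force: 28.0
```

```bash
python3 -c "
from h import *
delta([.5376,-.3341,.049],170)
p,d=arm.grab_frame('scene');cv2.imwrite('pics/s3.png',cv2.resize(p[140:270,80:240],None,fx=4,fy=4,interpolation=2))"
```

```text
t 9.38 pos [ 0.5381 -0.3322  0.0702] rot [ 1.7999e+02 -1.1000e-01  1.7002e+02] w 0.0361 f [ 0.2  0.1 -2.7] g 28.0 q [-0.24  0.43 -0.28 -0.   -0.86 -1.5 ]
shift tool xyz [ 0.0002 -0.002   0.0212] turn z 0.02
```

View pics/s3.png

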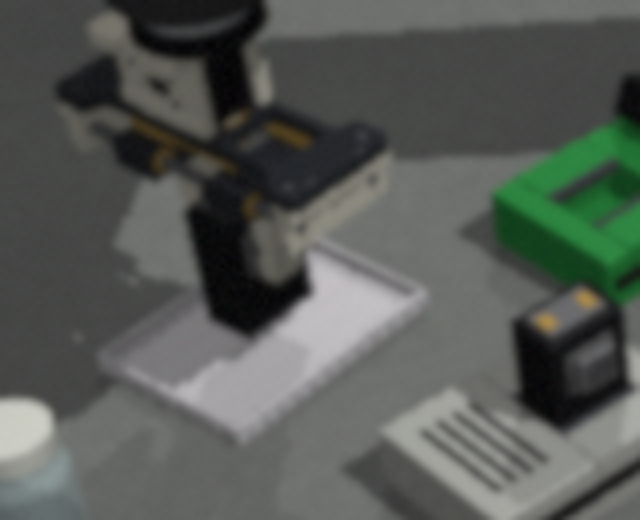

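The pack hangs upright over the middle of the tray, at crop (250,280). I'll lower it gently until it touches.

Request:
move_arm(rows="0 0 0 0 -0.001 0.008 0.03;0 0 0 0 0 0.006 0.03;0 0 0 0 0 0.003 0.03;0 0 0 0 0 0 0.03")

```text
t: 9.93
eef_pos: [0.5384, -0.3333, 0.0539]
ee_rot: [3.142, -0.0, 2.967]
force: [0.3, -0.0, -3.1]
width: 0.036
gripper_force: 28.0
```

Request:
move_arm(rows="0 0 0 0 0 0.0015 0.03;0 0 0 0 0 0.001 0.03;0 0 0 0 0 0 0.03")

```text
t: 10.3
eef_pos: [0.5385, -0.3333, 0.0515]
ee_rot: [3.142, -0.0, 2.967]
force: [-1.1, 0.9, -2.4]
width: 0.0361
gripper_force: 28.0
```

Request:
move_arm(rows="0 0 0 0 0 0.001 0.03;0 0 0 0 0 0 0.03")

```text
t: 10.55
eef_pos: [0.5384, -0.3333, 0.0505]
ee_rot: [3.142, -0.0, 2.967]
force: [-0.7, 0.1, -1.5]
width: 0.036
gripper_force: 28.0
```

Request:
move_arm(rows="0 0 0 0 0 0.001 0.03;0 0 0 0 0 0 0.03")

```text
t: 10.8
eef_pos: [0.5385, -0.3333, 0.0495]
ee_rot: [-3.142, -0.0, 2.967]
force: [-0.4, -0.6, -2.3]
width: 0.036
gripper_force: 28.0
```

Request:
move_arm(rows="0 0 0 0 0 0.0007 0.03;0 0 0 0 0 0 0.03;0 0 0 0 0 0 0.03")

```text
t: 11.18
eef_pos: [0.5386, -0.3333, 0.0495]
ee_rot: [-3.141, 0.0, 2.968]
force: [-3.2, 1.9, 6.1]
width: 0.0358
gripper_force: 28.0
```

Request:
move_arm(rows="0 0 0 0 0 0.0007 0.03;0 0 0 0 0 0 0.03;0 0 0 0 0 0 0.03")

```text
t: 11.55
eef_pos: [0.5386, -0.3333, 0.0495]
ee_rot: [-3.141, 0.001, 2.968]
force: [-4.4, 3.4, 11.0]
width: 0.0353
gripper_force: 28.0
```

It has touched down (z force went from −2 to +11 N). I'll ease off a little and open slowly.

Request:
move_arm(rows="0 0 0 0 0 -0.0007 0.03;0 0 0 0 0 0 0.038;0 0 0 0 0 0 0.042;0 0 0 0 0 0 0.048;0 0 0 0 0 0 0.056;0 0 0 0 0 0 0.07;0 0 0 0 0 0 0.0876;0 0 0 0 0 0 0.0876")

```text
t: 12.55
eef_pos: [0.5385, -0.3332, 0.0486]
ee_rot: [3.142, -0.0, 2.967]
force: [0.2, 0.7, 0.5]
width: 0.0803
gripper_force: 0.0
```

Request:
move_arm(rows="0 0 0 0 0 0 0.0876;0 0 0 0 0 -0.01 0.0876;0 0 0 0 0 -0.03 0.0876;0 0 0 0 0 -0.04 0.0876;0 0 0 0 0 -0.04 0.0876;0 0 0 0 0 -0.03 0.0876;0 0 0 0 0 0 0.0876;0 0 0 0 0 0 0.0876")

```text
t: 13.55
eef_pos: [0.5382, -0.3331, 0.199]
ee_rot: [3.141, 0.0, 2.967]
force: [-0.5, -0.2, -0.9]
width: 0.0877
gripper_force: 0.0
```

```bash
python3 -c "
from h import *
delta([.5376,-.3341,.049],170)
p,d=arm.grab_frame('scene');cv2.imwrite('pics/s4.png',cv2.resize(p[150:350,80:350],None,fx=2.9,fy=2.9,interpolation=2))
C=cloud('scene',d).reshape(-1,3)
k=C[(np.hypot(C[:,0]-.5386,C[:,1]+.3333)<.06)&(C[:,2]>.06)&(C[:,2]<.13)];print(np.percentile(k[:,2],[50,80,98]));k=k[k[:,2]>.084];print(rect(k[:,:2]))"
```

```text
t 13.55 pos [ 0.5382 -0.3331  0.199 ] rot [1.7998e+02 1.0000e-02 1.7001e+02] w 0.0877 f [-0.5 -0.2 -0.9] g 0.0 q [-0.25  0.31 -0.14 -0.   -1.12 -1.5 ]
shift tool xyz [ 0.0004 -0.0011  0.15  ] turn z 0.01
[0.08374534 0.08871338 0.09184105]
(array([ 539.7, -331. ]), array([44.4, 58. ]), 80.58)
```

View pics/s4.png

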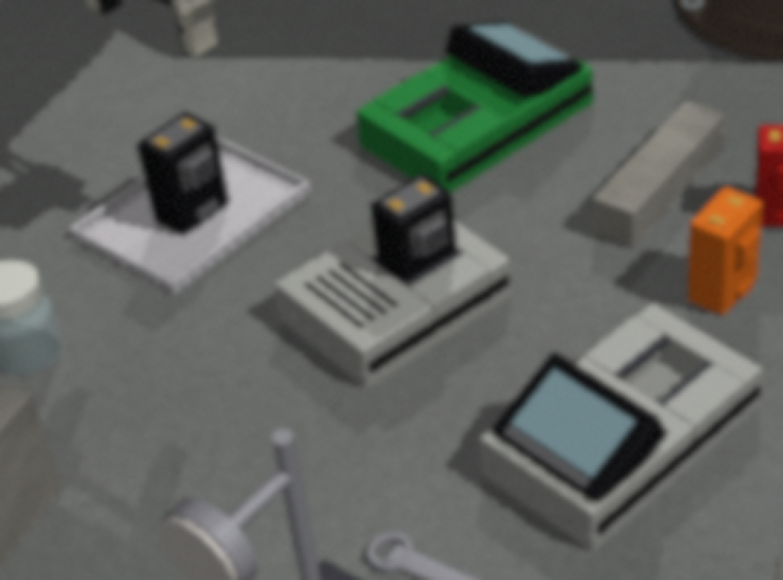

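The pack stands upright in the tray at crop (183,170), with its top about 88 mm above the bench. The readout's pocket is empty at (667,370), and the charger's pack at (415,225) is still in place. I'm handing in.

```bash
python3 -c "
from station import arm
print(arm.job_done())"
```

```text
the job is handed in; nothing more can be done
None
```

I unlatched the readout's battery pack, lifted it out and stood it upright in the empty tray. In the last picture the readout and the charger's pack were still in place, and I handed the job in after about 14 s of robot time.

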